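Hang a cupel tray on the cooling rail

TASK

Pick up the cupel hanger by its grip tab, bring its head to the open end of the slotted rail, enter it there and slide it along until it clicks in under the spring catch and has come up to the rubber buffer. Go gently: do not force it against the rail or the buffer, keep the hanger upright all the way and leave the other things on the bench alone. Leave it hanging there, let go.

Things in the scene. Friction and masses are not known exactly. Their poses are not given: they have to be found in the camera images.
- hanger: Bare steel C-shaped hanger, 0.2-0.45 kg, 118 mm high. Origin under the tray, straight below the head; z up. Tray 64 mm along x, y -42 to 33, 5 thick; white cupel fixed on it (44 wide, top z 27, at y -14). Post in front: 20 along x, y 27 to 33. Tab on the post's top, head over the origin: see points. Starts standing on the bench, post (+y) roughly towards the robot.
- tab (a point): Centre of the hanger's grip tab, at (0, 30, 99) mm in the hanger: 20 mm along the hanger's x, 16 along y, 38 high (z 80 to 118). Take it from above, the fingers closing along the hanger's x; the wide gripper body then stays clear of rail and collar.
- head (a point): Middle of the head's underside, at (0, 0, 50) mm in the hanger. Head: 60 mm along x, 9 along y, ends 12 high; on it two round humps (radius 14, at x -11 and 11), tops 28 above this point, and a hollow between at x 0. A neck (x -12 to 12, 10 to 18 above this point) joins it to the post in front.
- rail: Fixed aluminium C-channel. Origin on the bench below the mouth, mid-depth; x runs into the rail, y out of the slot (roughly to the robot), z up. Held by arms (z 122 to 132) on two uprights at y -60 to -76. The hanger hangs in it with x and y axes along the rail's, head on the channel floor (hanger origin at z 60), tray under the rail, post in front of the slot.
- mouth (a point): Open end of the closed part, at (0, 0, 110) mm in the rail, on the channel floor (3 mm thick). From here to x 205: back wall inner face y -6, roof inner face z 141 (31 above floor; outer 144), front lips y 6 to 9, slot between lips z 118 to 132. Ends of lips and roof are flared outward over the last 11 mm before the mouth (x -11 to 0).
- landing (a point): Start of the open landing, at (-50, 0, 110) mm in the rail: from here to the mouth there are only the channel floor (z 110, y -9 to 9) and back wall (inner face y -6, top z 144), no roof, no front. Bring the head over this floor from the end or from the front, tray passing below the floor; not from above. Let it down on the floor, then slide in.
- rail_end (a point): Far end of the channel floor, at (205, 0, 110) mm in the rail. A collar 22 mm wide is clamped over the rail before it, knob up to z 174 (186 when lifted). It holds the spring catch and, behind it inside the channel, the rubber buffer. The catch's centre is 110 to 155 mm from the mouth, other each time and not measured: find it by feel.
- catch (a joint): Lift of the spring catch (steel roller under a black knob), m: 0 down, empty; 0.005 on top of a hump; 0.002 in the hollow, where it belongs. Riding over the first hump adds 1 to 4 N to the push; in the hollow the head's end is 0.5 mm short of the rubber buffer (3 N per mm). 6 to 8 N more push means the buffer is met: stop. Over 25 N between hanger and rail (about 15 N of push) is too rough.
- crucible: Bystander: dark open crucible, 68 mm wide, 75 mm high, loose on the bench; origin at the centre of its underside.
- beadbox: Bystander: open wooden box with brass beads, 90 x 140 x 35 mm, loose; origin at the centre of its underside.
- cone: Bystander: small clay cone, 52 mm wide, 62 mm high, loose; origin at the centre of its underside.
Not all that is in view belongs to the job. Of the things that look like the hanger, the middle-sized one is meant.

How it is judged (in metres and radians):
On the way, in this order (a step that is already met when the one before it is completed fails the run):
1. the hanger's head has entered the closed rail at its mouth (x of hanger in the frame of rail between -0.02 and 0.06 m and y of hanger in the frame of rail between -0.005 and 0.005 m and z of hanger in the frame of rail between 0.056 and 0.066 m), for 0.05 s.
2. the catch rides up over the hump of the head (lift over 4 mm) (value of joint catch above 0.004 m).
At the end, for the whole second after the job is handed in: The hanger hangs in the rail, upright within 0.2 rad and at rest, 100 to 165 mm in from the mouth, with the catch dropped in the hollow of its head (catch lift between 0.8 and 3.8 mm) (value of joint catch between 0.0008 and 0.0038 m and x of hanger in the frame of rail between 0.1 and 0.165 m and y of hanger in the frame of rail between -0.015 and 0.015 m and z of hanger in the frame of rail between 0.054 and 0.066 m and angle between hanger's own z axis and vertical below 0.2 rad and linear speed of hanger below 0.02 m/s); the robot touches nothing.
It fails at once if the hanger is forced against the rail, its catch or its buffer with more than 25 N (contact force between hanger and rail above 25 N).
It fails at once if the hanger is tipped by more than 0.5 rad (angle between hanger's own z axis and vertical above 0.5 rad).
It fails at once if a bystander is moved by more than 15 mm (distance of any of crucible, beadbox, cone from where it was at the start of the episode above 0.015 m).
It also fails if it takes over 58 s, if anything falls off the work surface, if the arm or the gripper's body presses on something with over 40 N, if the wrist force passes 120 N, or if a joint passes its speed limit or range.

ROBOT

A 6-joint arm with a two-finger parallel gripper is mounted at the origin on the work surface. World frame = base frame: x ahead of the robot, y to its left, z up, the work surface at z = 0. Lengths are in m, angles in degrees, forces in N, time in s.
With the tool pointing down it reaches from about 0.3 to 0.95 m from the base axis. Payload 3.1 kg.
Tool frame: the origin (TCP) lies at the very end of the fingers, on their centre line; the grasp point (between the pads) lies 19 mm behind it (ctrl.pinch_z is the distance from the TCP to the grasp point, in m); z points along the fingers, y is the line along which they close (so a half turn about z gives the same grasp; the last joint's range is limited). The gripper opens to 85 mm and grips with 20 to 120 N. Pads are 22 mm wide; open, the fingers measure 114 mm over their backs; the gripper's body (76 mm by 85 mm) begins 54 mm behind the grasp point. The pads swing forward as they close: fully open they stand 13 mm farther back than shut.
Start: joints at [-68.967, 17.653, 93.61, -0, 68.738, -3.994], TCP at [0.264, -0.566, 0.201] pointing down, gripper open.
Joint ranges: [-175.34, 175.34], [-45.06, 112.39], [2.9, 150.54], [-68.45, 248.45], [3.09, 151.38], [-168.51, 168.51]. Speed limits (degrees/s): [159.86, 159.86, 180, 180, 180, 180].

INTERFACE

Orientations are given as a 3x3 rotation matrix whose columns are the frame's x, y, z axes.
In Python, from workcell import status, vision, ctrl gives the robot as it stands.
- The arm moves only by the tool apply_moves, never from a script. Its argument "plan" is a list of rows, each an object with "gripper": the gripper's target within -1 to 1 (shut at 1, half-way at 0, fully open at -1); "travel": the shift along the tool's x, y, z in cm, a list of three; "delta_rot": the turn, a rotation vector about the tool's x, y, z in degrees, a list of three. In form: [{"gripper": gripper, "travel": [x, y, z], "delta_rot": [ax, ay, az]}, ...]. A call has 1 to 10 rows; each row shifts and turns the commanded pose from where the row before left it, along the tool's axes as they then stand; what a row does not reach is not made up. A row lasts 1/12 s, in which the tool goes at most 41.7 mm and 7.16 degrees, less where a joint would pass 70% of its speed; a pose out of reach is approached as far as the arm can. A call with a gripper value outside its range is refused whole. The fingers move at their own pace and stop on an object; "squeeze" is the grip in N (left out, the last holds). Time passes only in rows, so rows that do not move let the fingers close. It gives the time, the measured TCP pose, the force, the opening and the grip force at its end, in the units of the state.
- status.state(): the state, without advancing time (a new reading comes with each control period).
- vision.get_image(name): name is "side" or "top"; returns the picture (400x640x3 uint8, red, green, blue); there is no depth.
- vision.camera_params(name): a dict with "mtx" (3x3 intrinsics, pixels), "D" ([k1, k2, p1, p2, k3] as OpenCV has them; the pictures are not rectified), "R" (3x3) and "t" (3): a world point X has camera coordinates R X + t. Camera axes: x right, y down, z forward; pixel columns grow to the right and rows downward; lengths in m; the calibration is good to about 2 mm. A picture is of the moment at which its call begins. camera_params takes no time and is no camera call.
- ctrl.sign_off(): hands the job in; it is judged then, once.
The state is a dict: "time_s": time; "qpos": joint angles; "qd": joint speeds; "joint_efforts": joint torques, N m; "tool_pos": TCP position; "eef_rot": TCP orientation; "contact_force": force on the tool from outside, world axes, zero at the start; "moment": the same for the moment, N m; "gripper_width": finger opening in m; "grasp_force": force on a finger pad.
Only numpy, scipy, OpenCV 4.12 (cv2) and the standard library are available. Lean on these libraries where they do the work, as an engineer would, in place of code of your own. Each camera call takes 0.05 s, during which the arm holds its last target. There are 200 camera calls.

## Working session

There is one attempt and no reset: what is moved stays moved. The work goes in short steps, Python scripts to look and compute and a tool call to move; the robot and the scene stay as the last step left them, time stands still between calls to the robot, and variables do not carry over. Pictures are saved under pics/ and viewed, at most 10 in all, crops included, and the job is handed in when it is done.

Besides the shell and the picture viewer there is one more tool, called as name([rows], argument=value, ...), one row to a line, values as JSON. apply_moves: Moves the arm, as the interface text tells. Its arguments: {"type":"object","properties":{"plan":{"type":"array","items":{"type":"object","properties":{"gripper":{"type":"number"},"travel":{"type":"array","items":{"type":"number"}},"delta_rot":{"type":"array","items":{"type":"number"}}}}},"squeeze":{"type":"number"}},"required":["plan"]}

```bash
ls; mkdir -p pics; python3 - <<'E'
from workcell import status, vision, ctrl
import cv2, numpy as np
for n in("side","top"):
    im=vision.get_image(n); cv2.imwrite(f"pics/{n}0.png",im[:,:,::-1])
    p=vision.camera_params(n); print(n,p["mtx"],p["D"],"C",-np.array(p["R"]).T@np.array(p["t"]),p["R"])
s=status.state(); print(s["eef_rot"],s["time_s"],s["contact_force"],s["gripper_width"],ctrl.pinch_z)
E
```

```text
pics
side [[440.91387795   0.         317.53089858]
 [  0.         440.91387795 196.42504474]
 [  0.           0.           1.        ]] [0.00679868 0.         0.         0.         0.        ] C [-0.23741163  0.67690907  0.77549448] [[-0.70830379 -0.70586028  0.00818584]
 [-0.40737366  0.39925855 -0.8213643 ]
 [ 0.57650016 -0.58511015 -0.57034523]]
top [[469.04146343   0.         321.30374821]
 [  0.         469.04146343 198.44812593]
 [  0.           0.           1.        ]] [-0.03824591  0.          0.          0.          0.        ] C [ 2.89530492e-01 -9.55637769e-04  1.16841200e+00] [[-0.02186613 -0.99968623  0.01221903]
 [-0.98371923  0.01933303 -0.17866927]
 [ 0.17837698 -0.0159269  -0.98383331]]
[[ 9.06116227e-01  4.23028170e-01 -7.41825349e-04]
 [ 4.23028793e-01 -9.06114143e-01  1.94946187e-03]
 [ 1.52498849e-04 -2.08025252e-03 -9.99997825e-01]] 0.1 [ 0.06131689  0.11247454 -0.0361437 ] 0.08536864346145506 0.0187
```

View pics/side0.png

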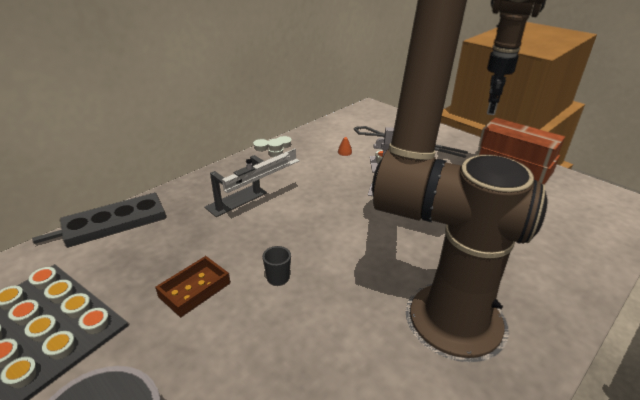

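View pics/top0.png

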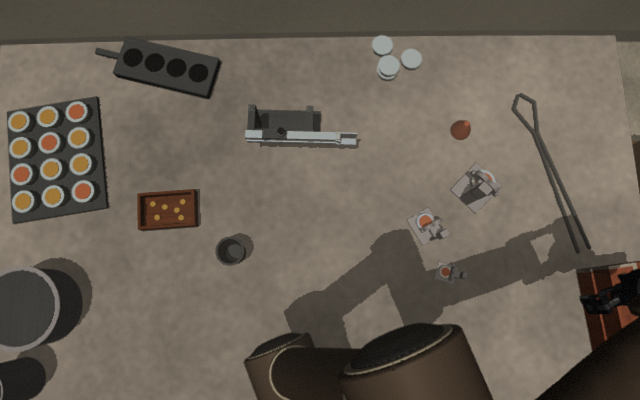

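Candidates for the hanger: large at top (475,188), middle at (427,225), small at (447,272). By the description the middle one at (427,225) is meant. I'll check this in a crop.

```bash
python3 - <<'E'
import cv2
im=cv2.imread("pics/top0.png")
a=cv2.resize(im[155:290,395:510],None,fx=5,fy=5,interpolation=cv2.INTER_CUBIC)[:600]
cv2.imwrite("pics/c1.png",a[:600,:575])
b=cv2.resize(im[95:155,235:365],None,fx=6,fy=6,interpolation=cv2.INTER_CUBIC)
cv2.imwrite("pics/c2.png",b)
E
```

```text
(no output)
```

View pics/c1.png

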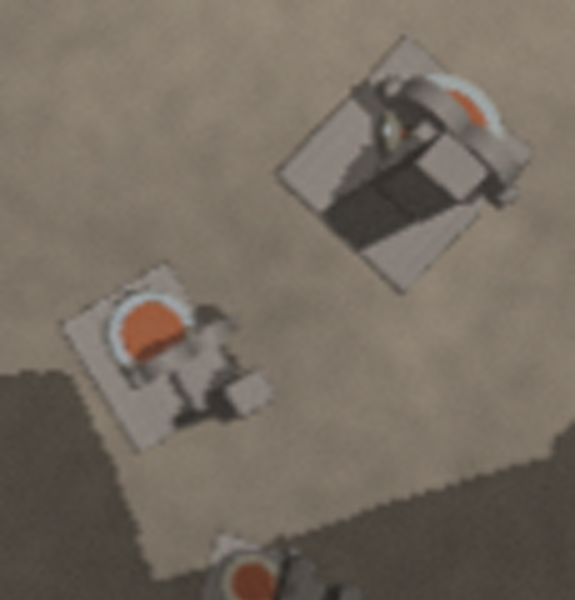

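View pics/c2.png

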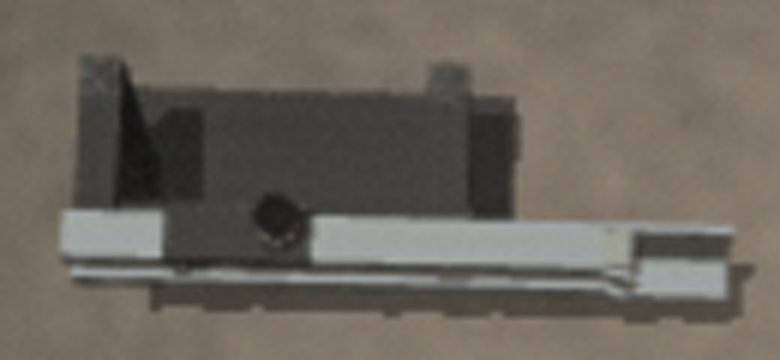

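The crop confirms it: the middle hanger's cupel is at about (425,221), its tab top at (445,233), post towards the robot. In the rail crop the landing is at the right end (357,139), and rail x runs to the left.

```bash
cat > h.py <<'E'
import numpy as np, cv2
from workcell import status, vision, ctrl
def ray(n,uv):
    p=vision.camera_params(n);R=np.array(p["R"]);t=np.array(p["t"])
    q=cv2.undistortPoints(np.array(uv,float).reshape(-1,1,2),np.array(p["mtx"]),np.array(p["D"])).reshape(-1,2)
    return -R.T@t, np.c_[q,np.ones(len(q))]@R
def onz(n,uv,z):
    C,d=ray(n,uv); return C+d*((z-C[2])/d[:,2])[:,None]
def proj(n,X):
    p=vision.camera_params(n)
    return cv2.projectPoints(np.array(X,float).reshape(-1,3),cv2.Rodrigues(np.array(p["R"]))[0],np.array(p["t"]),np.array(p["mtx"]),np.array(p["D"]))[0].reshape(-1,2)
E
python3 - <<'E'
from h import *
np.set_printoptions(precision=4,suppress=True)
c1=lambda P:(np.array(P)+.5)/5-.5+[395,155]
c2=lambda P:(np.array(P)+.5)/6-.5+[235,95]
tray=onz("top",c1([(165,263),(62,323),(138,452)]),.005);print("tray",tray, np.linalg.norm(np.diff(tray,axis=0),axis=1))
cup=onz("top",c1([(150,332)]),.027);tab=onz("top",c1([(249,393)]),.118)
d=(tab-cup)[0,:2];print("cup",cup,"tab",tab,"dist(44)",np.linalg.norm(d),"yaw y",np.degrees(np.arctan2(d[1],d[0])))
e=tray[2]-tray[1];print("tray edge dir(y)",np.degrees(np.arctan2(e[1],e[0])), "other",np.degrees(np.arctan2(*(tray[1]-tray[0])[[1,0]])))
big=onz("top",c1([(405,35),(277,173),(403,293)]),.006);print("big",np.linalg.norm(np.diff(big,axis=0),axis=1))
r=onz("top",c2([(62,210),(62,257),(605,228),(605,267),(735,228)]),.144);print("roof",r)
f=onz("top",c2([(727,298),(640,297)]),.110);print("floor front",f)
for a,b in((0,2),(1,3),(0,4)):
    v=r[a]-r[b];print("rail x dir",np.degrees(np.arctan2(v[1],v[0])),np.linalg.norm(v))
k=onz("top",c2([(278,215)]),.174);print("knob",k)
E
```

```text
tray [[ 0.4727 -0.2876  0.005 ]
 [ 0.4433 -0.2337  0.005 ]
 [ 0.3778 -0.2682  0.005 ]] [0.0614 0.074 ]
cup [[ 0.435  -0.2726  0.027 ]] tab [[ 0.3947 -0.2943  0.118 ]] dist(44) 0.04577841129824974 yaw y -151.7000694903398
tray edge dir(y) -152.19174038501495 other 118.62407265212788
big [0.1012 0.0869]
roof [[ 0.6383  0.1531  0.144 ]
 [ 0.6196  0.153   0.144 ]
 [ 0.6273 -0.0531  0.144 ]
 [ 0.6118 -0.0526  0.144 ]
 [ 0.6264 -0.1025  0.144 ]]
floor front [[ 0.6091 -0.1017  0.11  ]
 [ 0.6101 -0.0677  0.11  ]]
rail x dir 86.95232750353894 0.2064934939415884
rail x dir 87.83059693416749 0.2057581307627434
rail x dir 87.35058250033403 0.25595236383397857
knob [[0.6246 0.069  0.174 ]]
```

apply_moves([
  {"gripper": -0.3, "travel": [2.34, -1.91, 0], "delta_rot": [0, 0, 0]},
  {"gripper": -0.3, "travel": [2.34, -1.91, 0], "delta_rot": [0, 0, 0]},
  {"gripper": -0.3, "travel": [2.34, -1.91, 0], "delta_rot": [0, 0, 0]},
  {"gripper": -0.3, "travel": [2.34, -1.91, 0], "delta_rot": [0, 0, 0]},
  {"gripper": -0.3, "travel": [2.34, -1.91, 0], "delta_rot": [0, 0, 0]},
  {"gripper": -0.3, "travel": [2.34, -1.91, 0], "delta_rot": [0, 0, 0]},
  {"gripper": -0.3, "travel": [2.34, -1.91, 0], "delta_rot": [0, 0, 0]},
  {"gripper": -0.3, "travel": [2.34, -1.91, 0], "delta_rot": [0, 0, 0]},
  {"gripper": -0.3, "travel": [2.34, -1.91, 0], "delta_rot": [0, 0, 0]},
  {"gripper": -0.3, "travel": [2.34, -1.91, 0], "delta_rot": [0, 0, -3]},
], squeeze=70)

```text
time_s: 0.93
tool_pos: [0.3957, -0.2926, 0.2008]
eef_rot: [[0.882, 0.47, -0.001], [0.47, -0.882, 0.001], [-0.0, -0.001, -1.0]]
contact_force: [0.4, -0.4, 0.2]
gripper_width: 0.0555
grasp_force: 0.0
```

apply_moves([
  {"gripper": -0.3, "travel": [-0.13, 0.09, 2.5], "delta_rot": [0, 0, 0]},
  {"gripper": -0.3, "travel": [0, 0, 2.5], "delta_rot": [0, 0, 0]},
  {"gripper": -0.3, "travel": [0, 0, 2.2], "delta_rot": [0, 0, 0]},
  {"gripper": -0.3, "travel": [0, 0, 0], "delta_rot": [0, 0, 0]},
])

```text
time_s: 1.27
tool_pos: [0.3914, -0.2921, 0.1245]
eef_rot: [[0.882, 0.47, -0.008], [0.471, -0.882, 0.007], [-0.004, -0.01, -1.0]]
contact_force: [-1.0, 0.7, -1.0]
gripper_width: 0.0556
grasp_force: 0.0
```

```bash
python3 - <<'E'
from h import *
for n in("side","top"):
    im=vision.get_image(n)[:,:,::-1]; u,v=proj(n,[.395,-.294,.11])[0].astype(int);print(n,u,v,proj(n,status.state()["tool_pos"]))
    c=im[max(0,v-45):v+45,max(0,u-60):u+60]; cv2.imwrite(f"pics/{n}1.png",cv2.resize(c,None,fx=3.3,fy=3.3,interpolation=cv2.INTER_CUBIC))
a,b=[cv2.imread(f"pics/{n}1.png") for n in("side","top")]
h=min(len(a),len(b));cv2.imwrite("pics/b1.png",np.hstack([a[:h],b[:h]]))
E
```

```text
side 395 163 [[396.63229746 158.76804933]]
top 443 233 [[445.95597017 232.97855332]]
```

View pics/b1.png

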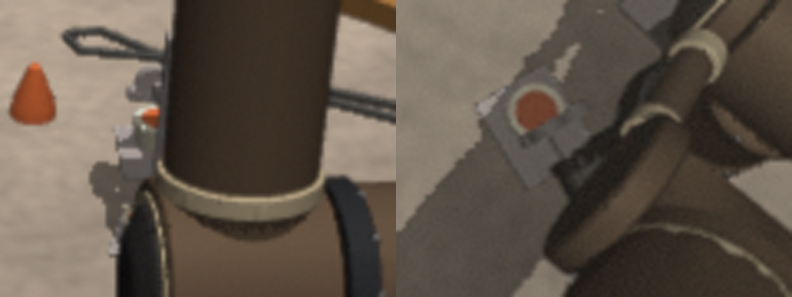

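The side view is blocked by the arm. The top view shows the hanger unmoved, cupel near (438,222), with the gripper over its tab. Next I'll read the settled pose.

```bash
python3 -c "
from h import *
np.set_printoptions(precision=4,suppress=True)
s=status.state()
for k in('time_s','tool_pos','eef_rot','contact_force'):print(s[k])
R=np.array(s['eef_rot']);print(R.T@(np.array([.395,-.294,.080])-s['tool_pos'])*100)"
```

```text
1.3667
[ 0.3941 -0.295   0.1285]
[[ 0.8827  0.4699 -0.0021]
 [ 0.4699 -0.8827  0.0019]
 [-0.001  -0.0027 -1.    ]]
[-0.3834  0.0136  0.2994]
[ 0.1305 -0.0289  4.8489]
```

apply_moves([
  {"gripper": -0.3, "travel": [0.1, -0.03, 1.6], "delta_rot": [0, 0, 0]},
  {"gripper": -0.3, "travel": [0, 0, 1.6], "delta_rot": [0, 0, 0]},
  {"gripper": -0.3, "travel": [0, 0, 1.4], "delta_rot": [0, 0, 0]},
  {"gripper": -0.3, "travel": [0, 0, 0.2], "delta_rot": [0, 0, 0]},
  {"gripper": -0.3, "travel": [0, 0, 0], "delta_rot": [0, 0, 0]},
  {"gripper": 0.4, "travel": [0, 0, 0], "delta_rot": [0, 0, 0]},
  {"gripper": 0.6, "travel": [0, 0, 0], "delta_rot": [0, 0, 0]},
  {"gripper": 1, "travel": [0, 0, 0], "delta_rot": [0, 0, 0]},
  {"gripper": 1, "travel": [0, 0, 0], "delta_rot": [0, 0, 0]},
  {"gripper": 1, "travel": [0, 0, 0], "delta_rot": [0, 0, 0]},
])

```text
time_s: 2.2
tool_pos: [0.3964, -0.2956, 0.0829]
eef_rot: [[0.883, 0.47, 0.001], [0.47, -0.883, -0.001], [0.001, 0.002, -1.0]]
contact_force: [-1.6, 1.2, 4.5]
gripper_width: 0.0167
grasp_force: 68.3
```

apply_moves([
  {"gripper": 1, "travel": [0, 0, 0], "delta_rot": [0, 0, 0]},
  {"gripper": 1, "travel": [0, 0, 0], "delta_rot": [0, 0, 0]},
  {"gripper": 1, "travel": [0, 0, 0], "delta_rot": [0, 0, 0]},
  {"gripper": 1, "travel": [0, 0, -0.5], "delta_rot": [0, 0, 0]},
  {"gripper": 1, "travel": [0, 0, -1], "delta_rot": [0, 0, 0]},
  {"gripper": 1, "travel": [0, 0, 0], "delta_rot": [0, 0, 0]},
  {"gripper": 1, "travel": [0, 0, 0], "delta_rot": [0, 0, 0]},
])

```text
time_s: 2.78
tool_pos: [0.3962, -0.2955, 0.0971]
eef_rot: [[0.883, 0.47, 0.001], [0.47, -0.883, -0.001], [0.001, 0.002, -1.0]]
contact_force: [0.1, 0.0, -3.0]
gripper_width: 0.0171
grasp_force: 68.6
```

```bash
python3 -c "
from h import *
np.set_printoptions(precision=4,suppress=True)
s=status.state()
for k in('time_s','qpos','tool_pos','eef_rot','contact_force','moment','gripper_width','grasp_force'):print(s[k])
p=proj('top',[[.435,-.2726,.045]])[0];print(p)
im=vision.get_image('top')[:,:,::-1];u,v=p.astype(int)
cv2.imwrite('pics/t2.png',cv2.resize(im[v-50:v+50,u-65:u+65],None,fx=5,fy=5,interpolation=cv2.INTER_CUBIC))"
```

```text
2.7833
[-41.7657  10.8538 115.7398  -0.0048  53.2878  20.21  ]
[ 0.3962 -0.2955  0.0971]
[[ 0.8827  0.4699  0.0015]
 [ 0.4699 -0.8827 -0.0014]
 [ 0.0007  0.002  -1.    ]]
[ 0.0888  0.0305 -3.0052]
[-0.0126  0.0889  0.0182]
0.0170675017963643
68.62207565325662
[426.2795 220.0353]
```

apply_moves([
  {"gripper": 1, "travel": [0, 0, -1], "delta_rot": [0, 0, 0]},
  {"gripper": 1, "travel": [0, 0, -1.5], "delta_rot": [0, 0, 0]},
  {"gripper": 1, "travel": [0, 0, -1.5], "delta_rot": [0, 0, 0]},
  {"gripper": 1, "travel": [0.4, -0.2, -1.2], "delta_rot": [0, 0, 0]},
  {"gripper": 1, "travel": [1.3, -0.7, 0], "delta_rot": [0, 0, 0]},
  {"gripper": 1, "travel": [1.6, -0.9, 0], "delta_rot": [0, 0, 0]},
  {"gripper": 1, "travel": [1.6, -0.9, 0], "delta_rot": [0, 0, 0]},
  {"gripper": 1, "travel": [1.6, -0.9, 0], "delta_rot": [0, 0, 0]},
  {"gripper": 1, "travel": [1.6, -0.9, 0], "delta_rot": [0, 0, 0]},
  {"gripper": 1, "travel": [1.6, -0.9, 0], "delta_rot": [0, 0, 0]},
])

```text
time_s: 3.67
tool_pos: [0.456, -0.2008, 0.1485]
eef_rot: [[0.883, 0.47, -0.0], [0.47, -0.883, 0.0], [-0.0, -0.0, -1.0]]
contact_force: [0.0, -0.1, -3.3]
gripper_width: 0.0168
grasp_force: 68.7
```

apply_moves([
  {"gripper": 1, "travel": [1.6, -0.9, 0], "delta_rot": [0, 0, 0]},
  {"gripper": 1, "travel": [1.6, -0.9, 0], "delta_rot": [0, 0, 0]},
  {"gripper": 1, "travel": [1.6, -0.9, 0], "delta_rot": [0, 0, 0]},
  {"gripper": 1, "travel": [1.6, -0.9, 0], "delta_rot": [0, 0, 0]},
  {"gripper": 1, "travel": [1.6, -0.9, 0], "delta_rot": [0, 0, 0]},
  {"gripper": 1, "travel": [1.6, -0.9, 0], "delta_rot": [0, 0, 0]},
  {"gripper": 1, "travel": [0.6, -0.3, 0], "delta_rot": [0, 0, 0]},
  {"gripper": 1, "travel": [0, 0, 0], "delta_rot": [0, 0, 3.6]},
  {"gripper": 1, "travel": [0, 0, 0], "delta_rot": [0, 0, 3.6]},
  {"gripper": 1, "travel": [0, 0, 0], "delta_rot": [0, 0, 3.6]},
])

```text
time_s: 4.5
tool_pos: [0.5187, -0.1035, 0.1482]
eef_rot: [[0.956, 0.294, -0.001], [0.294, -0.956, -0.0], [-0.001, -0.0, -1.0]]
contact_force: [-0.0, 0.0, -2.4]
gripper_width: 0.0167
grasp_force: 68.8
```

apply_moves([
  {"gripper": 1, "travel": [0, 0, 0], "delta_rot": [0, 0, 3.6]},
  {"gripper": 1, "travel": [0, 0, 0], "delta_rot": [0, 0, 3.6]},
  {"gripper": 1, "travel": [0, 0, 0], "delta_rot": [0, 0, 3.6]},
  {"gripper": 1, "travel": [0, 0, 0], "delta_rot": [0, 0, 3.6]},
  {"gripper": 1, "travel": [0, 0, 0], "delta_rot": [0, 0, 3.6]},
  {"gripper": 1, "travel": [0, 0, 0], "delta_rot": [0, 0, 1.8]},
  {"gripper": 1, "travel": [0, 0, 0], "delta_rot": [0, 0, 0]},
  {"gripper": 1, "travel": [0, 0, 0], "delta_rot": [0, 0, 0]},
])

```text
time_s: 5.17
tool_pos: [0.5187, -0.1038, 0.1483]
eef_rot: [[0.999, -0.044, -0.001], [-0.044, -0.999, -0.0], [-0.001, 0.0, -1.0]]
contact_force: [-0.2, -0.1, -1.4]
gripper_width: 0.0171
grasp_force: 68.8
```

```bash
cat >> h.py <<'E'
M=np.array([.620,-.052,0]);A=np.radians(87.4)
RR=np.array([[np.cos(A),-np.sin(A),0],[np.sin(A),np.cos(A),0],[0,0,1]])
def st():
    np.set_printoptions(precision=4,suppress=True)
    s=status.state();R=np.array(s['eef_rot']);p=np.array(s['tool_pos'])
    print('t',s['time_s'],'tcp',p,'yaw',np.degrees(np.arctan2(R[1,0],R[0,0])),'z',R[:,2])
    print('tab in rail mm',1e3*RR.T@(p-M),'F rail',RR.T@np.array(s['contact_force']),'M',RR.T@np.array(s['moment']),'w',s['gripper_width'],s['grasp_force'])
    return s
E
python3 - <<'E'
from h import *
st()
a=vision.get_image("side")[:,:,::-1];b=vision.get_image("top")[:,:,::-1]
cv2.imwrite("pics/s3.png",a);cv2.imwrite("pics/t3.png",b)
u,v=proj("side",[.58,-.08,.12])[0].astype(int);p,q=proj("top",[.58,-.08,.12])[0].astype(int);print(u,v,p,q)
f=lambda c:cv2.resize(c,(400,400),interpolation=cv2.INTER_CUBIC)
cv2.imwrite("pics/b3.png",np.hstack([f(a[v-50:v+50,u-50:u+50]),f(b[q-50:q+50,p-50:p+50])]))
E
```

```text
t 5.1667 tcp [ 0.5187 -0.1038  0.1483] yaw -2.535368628216257 z [-0.0006 -0.0001 -1.    ]
tab in rail mm [-56.3381  98.8026 148.3101] F rail [-0.0671  0.2413 -1.446 ] M [0.1095 0.0197 0.0156] w 0.017095290437978902 68.75985410471912
300 163 347 155
```

View pics/b3.png

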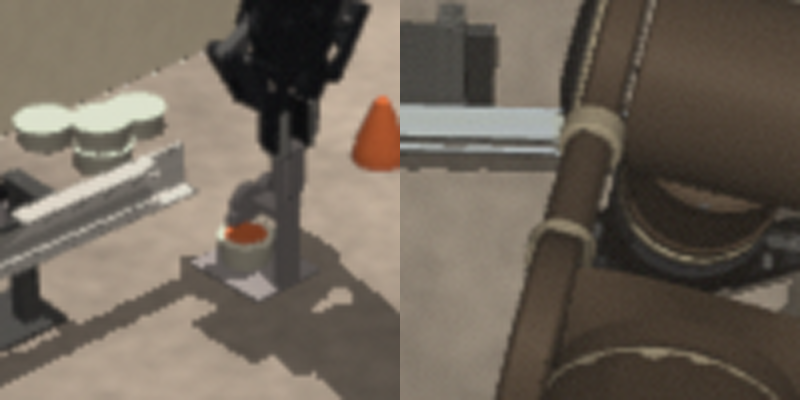

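The side view shows the hanger upright in the gripper, cupel at about (311,172), and the landing's front corner at about (298,160). The top view is blocked. I'll compare these with predicted projections.

```bash
python3 - <<'E'
from h import *
g=lambda X:(proj("side",X)-[250,113])*4+1.5
rail=lambda P:M+np.array(P)@RR.T/1e3
print("landing front corner",g(rail([[-50,9,110],[-50,-6,144],[-50,-9,110]])))
o=np.array([-56.3,68.8,148.3-82.9])
print("tray corners L,bottom,R,back",g(rail(o+[[32,-42,5],[32,33,5],[-32,33,5],[-32,-42,5]])))
print("cupel",g(rail(o+[[0,-14,27]])),"tab top corners",g(rail(o+[[10,38,118],[10,22,118]])))
im=cv2.imread("pics/s3.png");h=cv2.cvtColor(im,cv2.COLOR_BGR2HSV)[113:213,250:350]
m=cv2.inRange(h,(0,150,60),(20,255,255));m[:,85:]=0
ys,xs=np.nonzero(m);print("orange",xs.mean()*4+1.5,ys.mean()*4+1.5)
E
```

```text
landing front corner [[197.88605266 190.01739816]
 [184.05743621 142.76799795]
 [182.40345943 181.07770083]]
tray corners L,bottom,R,back [[188.06892279 256.36016623]
 [255.18611204 297.66095433]
 [319.11599485 265.93233497]
 [251.63840042 226.77727584]]
cupel [[244.85665974 230.9506163 ]] tab top corners [[284.11154914 152.7511933 ]
 [268.50945534 144.42479765]]
orange 246.125 232.875
```

```bash
python3 - <<'E'
import cv2
im=cv2.imread("pics/s3.png")
cv2.imwrite("pics/z3.png",cv2.resize(im[140:195,270:345],None,fx=10,fy=10,interpolation=cv2.INTER_CUBIC))
E
```

```text
(no output)
```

View pics/z3.png

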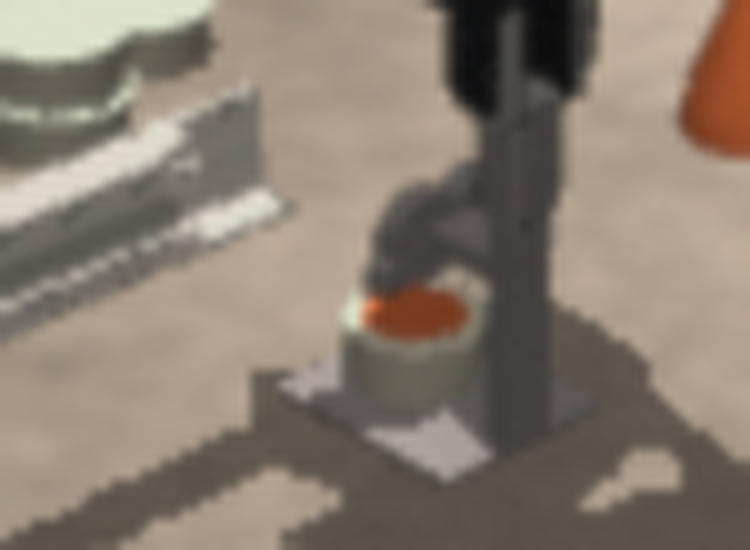

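apply_moves([
  {"gripper": 1, "travel": [0, -0.6, 0], "delta_rot": [0, 0, 0]},
  {"gripper": 1, "travel": [0.6, -0.5, 0], "delta_rot": [0, 0, 0]},
  {"gripper": 1, "travel": [1.2, 0, 0], "delta_rot": [0, 0, 0]},
  {"gripper": 1, "travel": [1.2, 0, 0], "delta_rot": [0, 0, 0]},
  {"gripper": 1, "travel": [1.2, 0, 0], "delta_rot": [0, 0, 0]},
  {"gripper": 1, "travel": [1.2, 0, 0], "delta_rot": [0, 0, 0]},
  {"gripper": 1, "travel": [0.7, 0, 0], "delta_rot": [0, 0, 0]},
  {"gripper": 1, "travel": [0.4, 0, 0], "delta_rot": [0, 0, 0]},
  {"gripper": 1, "travel": [0, 0, 0], "delta_rot": [0, 0, 0]},
  {"gripper": 1, "travel": [0, 0, 0], "delta_rot": [0, 0, 0]},
])

```text
time_s: 6.1
tool_pos: [0.5841, -0.0951, 0.148]
eef_rot: [[0.999, -0.045, -0.001], [-0.045, -0.999, 0.0], [-0.001, -0.0, -1.0]]
contact_force: [-0.4, 0.1, -2.7]
gripper_width: 0.0168
grasp_force: 68.8
```

```bash
python3 - <<'E'
from h import *
st()
a=vision.get_image("side")[:,:,::-1];cv2.imwrite("pics/s4.png",a)
cv2.imwrite("pics/z4.png",cv2.resize(a[125:185,255:335],None,fx=10,fy=10,interpolation=cv2.INTER_CUBIC))
E
```

```text
t 6.1 tcp [ 0.5841 -0.0951  0.148 ] yaw -2.5531958754667636 z [-0.0013  0.0003 -1.    ]
tab in rail mm [-44.6374  33.93   147.9518] F rail [ 0.1035  0.3855 -2.7289] M [0.1066 0.0084 0.0008] w 0.01678762662215754 68.76666509080678
```

View pics/z4.png

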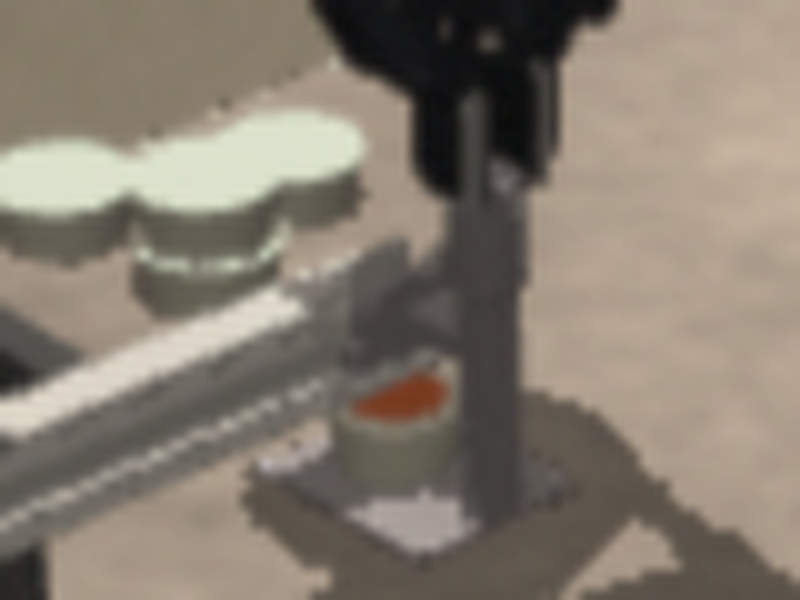

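The head's end is over the landing floor, near (380,330) in the crop, with no contact. Next I'll feel for the back wall.

apply_moves([
  {"gripper": 1, "travel": [0.2, 0, 0], "delta_rot": [0, 0, 0]},
  {"gripper": 1, "travel": [0.1, 0, 0], "delta_rot": [0, 0, 0]},
  {"gripper": 1, "travel": [0, 0, 0], "delta_rot": [0, 0, 0]},
])

```text
time_s: 6.4
tool_pos: [0.5876, -0.0956, 0.1484]
eef_rot: [[0.999, -0.045, 0.0], [-0.045, -0.999, -0.0], [0.0, 0.0, -1.0]]
contact_force: [-0.5, 0.1, -2.2]
gripper_width: 0.017
grasp_force: 68.8
```

apply_moves([
  {"gripper": 1, "travel": [0.1, 0, 0], "delta_rot": [0, 0, 0]},
  {"gripper": 1, "travel": [0, 0, 0], "delta_rot": [0, 0, 0]},
])

```text
time_s: 6.57
tool_pos: [0.5887, -0.0956, 0.1484]
eef_rot: [[0.999, -0.045, 0.0], [-0.045, -0.999, -0.0], [0.0, 0.0, -1.0]]
contact_force: [-0.5, -0.1, -1.8]
gripper_width: 0.017
grasp_force: 68.8
```

apply_moves([
  {"gripper": 1, "travel": [0.05, 0, 0], "delta_rot": [0, 0, 0]},
  {"gripper": 1, "travel": [0, 0, 0], "delta_rot": [0, 0, 0]},
])

```text
time_s: 6.73
tool_pos: [0.5891, -0.0956, 0.1483]
eef_rot: [[0.999, -0.045, 0.0], [-0.045, -0.999, -0.0], [0.0, 0.0, -1.0]]
contact_force: [0.5, 0.0, -2.6]
gripper_width: 0.0168
grasp_force: 68.8
```

apply_moves([
  {"gripper": 1, "travel": [0.05, 0, 0], "delta_rot": [0, 0, 0]},
  {"gripper": 1, "travel": [0, 0, 0], "delta_rot": [0, 0, 0]},
])

```text
time_s: 6.9
tool_pos: [0.5897, -0.0956, 0.1483]
eef_rot: [[0.999, -0.045, 0.0], [-0.045, -0.999, -0.0], [0.0, 0.0, -1.0]]
contact_force: [0.3, -0.2, -2.9]
gripper_width: 0.0167
grasp_force: 68.8
```

apply_moves([
  {"gripper": 1, "travel": [0.07, 0, 0], "delta_rot": [0, 0, 0]},
  {"gripper": 1, "travel": [0, 0, 0], "delta_rot": [0, 0, 0]},
])

```text
time_s: 7.07
tool_pos: [0.5904, -0.0956, 0.1483]
eef_rot: [[0.999, -0.045, 0.0], [-0.045, -0.999, 0.0], [0.0, -0.0, -1.0]]
contact_force: [-0.2, -0.5, -2.5]
gripper_width: 0.017
grasp_force: 68.8
```

apply_moves([
  {"gripper": 1, "travel": [0.07, 0, 0], "delta_rot": [0, 0, 0]},
  {"gripper": 1, "travel": [0, 0, 0], "delta_rot": [0, 0, 0]},
])

```text
time_s: 7.23
tool_pos: [0.5911, -0.0957, 0.1483]
eef_rot: [[0.999, -0.045, 0.0], [-0.045, -0.999, -0.0], [0.0, 0.0, -1.0]]
contact_force: [-0.2, -0.2, -3.1]
gripper_width: 0.0171
grasp_force: 68.8
```

apply_moves([
  {"gripper": 1, "travel": [0.05, 0, 0], "delta_rot": [0, 0, 0]},
  {"gripper": 1, "travel": [0, 0, 0], "delta_rot": [0, 0, 0]},
])

```text
time_s: 7.4
tool_pos: [0.5913, -0.0957, 0.1482]
eef_rot: [[0.999, -0.045, -0.0], [-0.045, -0.999, 0.0], [-0.0, -0.0, -1.0]]
contact_force: [-1.0, -0.4, -2.4]
gripper_width: 0.0168
grasp_force: 68.8
```

apply_moves([
  {"gripper": 1, "travel": [0.05, 0, 0], "delta_rot": [0, 0, 0]},
  {"gripper": 1, "travel": [0, 0, 0], "delta_rot": [0, 0, 0]},
])

```text
time_s: 7.57
tool_pos: [0.5916, -0.0956, 0.1482]
eef_rot: [[0.999, -0.045, -0.001], [-0.045, -0.999, 0.0], [-0.001, -0.0, -1.0]]
contact_force: [-2.1, 0.4, -2.3]
gripper_width: 0.0169
grasp_force: 68.8
```

apply_moves([
  {"gripper": 1, "travel": [0.03, 0, 0], "delta_rot": [0, 0, 0]},
  {"gripper": 1, "travel": [0, 0, 0], "delta_rot": [0, 0, 0]},
])

```text
time_s: 7.73
tool_pos: [0.5918, -0.0957, 0.1481]
eef_rot: [[0.999, -0.045, -0.001], [-0.045, -0.999, 0.0], [-0.001, -0.0, -1.0]]
contact_force: [-0.4, -0.1, -1.8]
gripper_width: 0.0169
grasp_force: 68.9
```

apply_moves([
  {"gripper": 1, "travel": [0.05, 0, 0], "delta_rot": [0, 0, 0]},
  {"gripper": 1, "travel": [0, 0, 0], "delta_rot": [0, 0, 0]},
])

```text
time_s: 7.9
tool_pos: [0.5921, -0.0957, 0.1482]
eef_rot: [[0.999, -0.045, -0.002], [-0.045, -0.999, 0.0], [-0.002, -0.0, -1.0]]
contact_force: [-3.3, 0.1, -1.7]
gripper_width: 0.0169
grasp_force: 68.9
```

apply_moves([
  {"gripper": 1, "travel": [0.05, 0, 0], "delta_rot": [0, 0, 0]},
  {"gripper": 1, "travel": [0, 0, 0], "delta_rot": [0, 0, 0]},
])

```text
time_s: 8.07
tool_pos: [0.5924, -0.0957, 0.1482]
eef_rot: [[0.999, -0.045, -0.002], [-0.045, -0.999, 0.0], [-0.002, -0.0, -1.0]]
contact_force: [-4.0, 0.9, 0.1]
gripper_width: 0.0167
grasp_force: 69.0
```

apply_moves([
  {"gripper": 1, "travel": [-0.37, 0, 0], "delta_rot": [0, 0, 0]},
  {"gripper": 1, "travel": [0, 0, 0.2], "delta_rot": [0, 0, 0]},
  {"gripper": 1, "travel": [0, 0, 0.2], "delta_rot": [0, 0, 0]},
  {"gripper": 1, "travel": [0, 0, 0], "delta_rot": [0, 0, 0]},
])

```text
time_s: 8.4
tool_pos: [0.5899, -0.0956, 0.1439]
eef_rot: [[0.999, -0.045, 0.001], [-0.045, -0.999, 0.0], [0.001, -0.0, -1.0]]
contact_force: [-0.4, 0.3, -3.2]
gripper_width: 0.0168
grasp_force: 68.7
```

apply_moves([
  {"gripper": 1, "travel": [0, 0, 0.05], "delta_rot": [0, 0, 0]},
  {"gripper": 1, "travel": [0, 0, 0], "delta_rot": [0, 0, 0]},
])

```text
time_s: 8.57
tool_pos: [0.5898, -0.0956, 0.1437]
eef_rot: [[0.999, -0.045, 0.0], [-0.045, -0.999, -0.0], [0.0, 0.0, -1.0]]
contact_force: [-0.3, 1.3, -2.6]
gripper_width: 0.0169
grasp_force: 68.8
```

apply_moves([
  {"gripper": 1, "travel": [0, 0, 0.05], "delta_rot": [0, 0, 0]},
  {"gripper": 1, "travel": [0, 0, 0], "delta_rot": [0, 0, 0]},
])

```text
time_s: 8.73
tool_pos: [0.5897, -0.0956, 0.1435]
eef_rot: [[0.999, -0.045, 0.0], [-0.045, -0.999, -0.0], [0.0, 0.0, -1.0]]
contact_force: [-0.5, 0.0, -1.8]
gripper_width: 0.0164
grasp_force: 68.9
```

apply_moves([
  {"gripper": 1, "travel": [0, 0, 0.05], "delta_rot": [0, 0, 0]},
  {"gripper": 1, "travel": [0, 0, 0], "delta_rot": [0, 0, 0]},
])

```text
time_s: 8.9
tool_pos: [0.5897, -0.0956, 0.1434]
eef_rot: [[0.999, -0.045, 0.0], [-0.045, -0.999, -0.0], [0.0, 0.0, -1.0]]
contact_force: [-1.1, 0.8, 0.2]
gripper_width: 0.0169
grasp_force: 69.2
```

apply_moves([
  {"gripper": 1, "travel": [0, 0, -0.12], "delta_rot": [0, 0, 0]},
  {"gripper": 1, "travel": [0, -0.3, 0], "delta_rot": [0, 0, 0]},
  {"gripper": 1, "travel": [0, -0.3, 0], "delta_rot": [0, 0, 0]},
  {"gripper": 1, "travel": [0, 0, 0], "delta_rot": [0, 0, 0]},
])

```text
time_s: 9.23
tool_pos: [0.5897, -0.0889, 0.1437]
eef_rot: [[0.999, -0.045, -0.0], [-0.045, -0.999, 0.001], [-0.0, -0.001, -1.0]]
contact_force: [-0.2, -0.5, -2.9]
gripper_width: 0.0168
grasp_force: 68.8
```

apply_moves([
  {"gripper": 1, "travel": [0, -0.3, 0], "delta_rot": [0, 0, 0]},
  {"gripper": 1, "travel": [0, -0.3, 0], "delta_rot": [0, 0, 0]},
  {"gripper": 1, "travel": [0, -0.3, 0], "delta_rot": [0, 0, 0]},
  {"gripper": 1, "travel": [0, 0, 0], "delta_rot": [0, 0, 0]},
])

```text
time_s: 9.57
tool_pos: [0.5902, -0.0798, 0.1439]
eef_rot: [[0.999, -0.044, -0.0], [-0.044, -0.999, 0.0], [-0.0, -0.0, -1.0]]
contact_force: [-0.0, -0.3, -2.4]
gripper_width: 0.017
grasp_force: 68.8
```

apply_moves([
  {"gripper": 1, "travel": [0, -0.3, 0], "delta_rot": [0, 0, 0]},
  {"gripper": 1, "travel": [0, -0.3, 0], "delta_rot": [0, 0, 0]},
  {"gripper": 1, "travel": [0, -0.3, 0], "delta_rot": [0, 0, 0]},
  {"gripper": 1, "travel": [0, 0, 0], "delta_rot": [0, 0, 0]},
])

```text
time_s: 9.9
tool_pos: [0.5906, -0.0709, 0.144]
eef_rot: [[0.999, -0.045, -0.0], [-0.045, -0.999, 0.0], [-0.0, -0.0, -1.0]]
contact_force: [-0.5, -0.1, -1.7]
gripper_width: 0.017
grasp_force: 68.8
```

apply_moves([
  {"gripper": 1, "travel": [0, -0.4, 0], "delta_rot": [0, 0, 0]},
  {"gripper": 1, "travel": [0, -0.4, 0], "delta_rot": [0, 0, 0]},
  {"gripper": 1, "travel": [0, -0.4, 0], "delta_rot": [0, 0, 0]},
  {"gripper": 1, "travel": [0, -0.4, 0], "delta_rot": [0, 0, 0]},
  {"gripper": 1, "travel": [0, -0.4, 0], "delta_rot": [0, 0, 0]},
  {"gripper": 1, "travel": [0, 0, 0], "delta_rot": [0, 0, 0]},
])

```text
time_s: 10.4
tool_pos: [0.5915, -0.0507, 0.1439]
eef_rot: [[0.999, -0.044, -0.0], [-0.044, -0.999, 0.001], [-0.0, -0.001, -1.0]]
contact_force: [0.3, 0.0, -1.4]
gripper_width: 0.0168
grasp_force: 68.8
```

apply_moves([
  {"gripper": 1, "travel": [0, -0.4, 0], "delta_rot": [0, 0, 0]},
  {"gripper": 1, "travel": [0, -0.4, 0], "delta_rot": [0, 0, 0]},
  {"gripper": 1, "travel": [0, -0.4, 0], "delta_rot": [0, 0, 0]},
  {"gripper": 1, "travel": [0, -0.4, 0], "delta_rot": [0, 0, 0]},
  {"gripper": 1, "travel": [0, -0.4, 0], "delta_rot": [0, 0, 0]},
  {"gripper": 1, "travel": [0, 0, 0], "delta_rot": [0, 0, 0]},
])

```text
time_s: 10.9
tool_pos: [0.5924, -0.0307, 0.1439]
eef_rot: [[0.999, -0.044, -0.0], [-0.044, -0.999, 0.001], [-0.0, -0.001, -1.0]]
contact_force: [-0.8, -0.3, -3.1]
gripper_width: 0.0168
grasp_force: 68.8
```

apply_moves([
  {"gripper": 1, "travel": [0, -0.4, 0], "delta_rot": [0, 0, 0]},
  {"gripper": 1, "travel": [0, -0.4, 0], "delta_rot": [0, 0, 0]},
  {"gripper": 1, "travel": [0, -0.4, 0], "delta_rot": [0, 0, 0]},
  {"gripper": 1, "travel": [0, -0.4, 0], "delta_rot": [0, 0, 0]},
  {"gripper": 1, "travel": [0, -0.4, 0], "delta_rot": [0, 0, 0]},
  {"gripper": 1, "travel": [0, 0, 0], "delta_rot": [0, 0, 0]},
])

```text
time_s: 11.4
tool_pos: [0.5933, -0.0108, 0.144]
eef_rot: [[0.999, -0.044, 0.0], [-0.044, -0.999, 0.001], [-0.0, -0.001, -1.0]]
contact_force: [0.3, -0.1, -2.7]
gripper_width: 0.0171
grasp_force: 68.8
```

apply_moves([
  {"gripper": 1, "travel": [0, -0.4, 0], "delta_rot": [0, 0, 0]},
  {"gripper": 1, "travel": [0, -0.4, 0], "delta_rot": [0, 0, 0]},
  {"gripper": 1, "travel": [0, -0.4, 0], "delta_rot": [0, 0, 0]},
  {"gripper": 1, "travel": [0, -0.4, 0], "delta_rot": [0, 0, 0]},
  {"gripper": 1, "travel": [0, -0.4, 0], "delta_rot": [0, 0, 0]},
  {"gripper": 1, "travel": [0, 0, 0], "delta_rot": [0, 0, 0]},
])

```text
time_s: 11.9
tool_pos: [0.5942, 0.0092, 0.144]
eef_rot: [[0.999, -0.044, -0.0], [-0.044, -0.999, 0.001], [-0.0, -0.001, -1.0]]
contact_force: [0.4, 0.0, -2.7]
gripper_width: 0.0169
grasp_force: 68.8
```

apply_moves([
  {"gripper": 1, "travel": [0, -0.4, 0], "delta_rot": [0, 0, 0]},
  {"gripper": 1, "travel": [0, -0.4, 0], "delta_rot": [0, 0, 0]},
  {"gripper": 1, "travel": [0, -0.4, 0], "delta_rot": [0, 0, 0]},
  {"gripper": 1, "travel": [0, -0.4, 0], "delta_rot": [0, 0, 0]},
  {"gripper": 1, "travel": [0, 0, 0], "delta_rot": [0, 0, 0]},
])

```text
time_s: 12.32
tool_pos: [0.5949, 0.0252, 0.144]
eef_rot: [[0.999, -0.044, -0.0], [-0.044, -0.999, 0.001], [-0.0, -0.001, -1.0]]
contact_force: [-0.1, 0.4, -2.7]
gripper_width: 0.017
grasp_force: 68.8
```

```bash
python3 - <<'E'
from h import *
st()
a=vision.get_image("side")[:,:,::-1];cv2.imwrite("pics/s5.png",a)
cv2.imwrite("pics/z5.png",cv2.resize(a[115:215,190:320],None,fx=6,fy=6,interpolation=cv2.INTER_CUBIC))
E
```

```text
t 12.3167 tcp [0.5949 0.0252 0.144 ] yaw -2.53911822045081 z [-0.      0.0005 -1.    ]
tab in rail mm [ 75.9727  28.5358 143.9722] F rail [ 0.4185  0.1611 -2.6578] M [ 0.0511  0.0419 -0.0361] w 0.01699501939879423 68.76135598984547
```

View pics/z5.png

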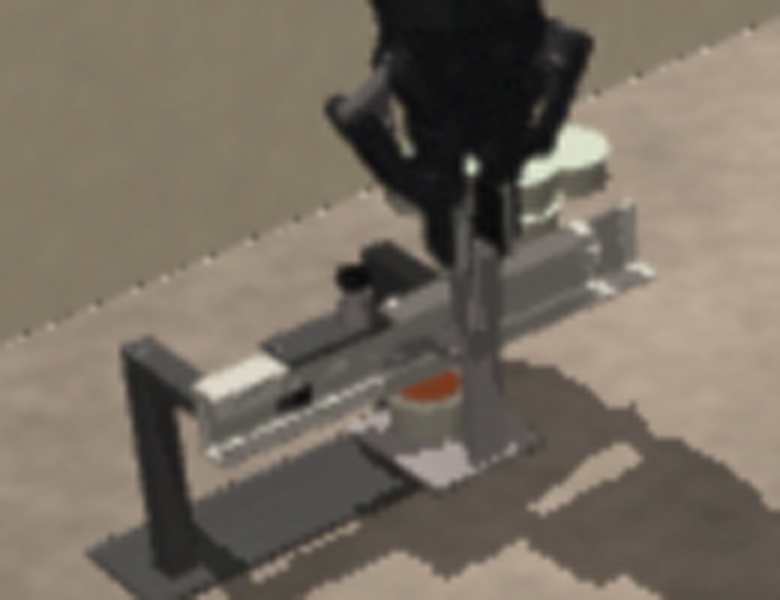

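The head runs inside the closed rail, hanger upright. The knob at crop (352,280) is still ahead, at about rail x 121 from the top view. I'll continue slowly.

apply_moves([
  {"gripper": 1, "travel": [0, -0.3, 0], "delta_rot": [0, 0, 0]},
  {"gripper": 1, "travel": [0, -0.3, 0], "delta_rot": [0, 0, 0]},
  {"gripper": 1, "travel": [0, -0.3, 0], "delta_rot": [0, 0, 0]},
  {"gripper": 1, "travel": [0, -0.3, 0], "delta_rot": [0, 0, 0]},
  {"gripper": 1, "travel": [0, -0.2, 0], "delta_rot": [0, 0, 0]},
  {"gripper": 1, "travel": [0, -0.2, 0], "delta_rot": [0, 0, 0]},
  {"gripper": 1, "travel": [0, 0, 0], "delta_rot": [0, 0, 0]},
])

```text
time_s: 12.95
tool_pos: [0.5957, 0.0407, 0.144]
eef_rot: [[0.999, -0.045, 0.0], [-0.045, -0.999, 0.0], [0.0, -0.0, -1.0]]
contact_force: [-0.3, 0.0, -2.1]
gripper_width: 0.0167
grasp_force: 68.8
```

apply_moves([
  {"gripper": 1, "travel": [0, -0.2, 0], "delta_rot": [0, 0, 0]},
  {"gripper": 1, "travel": [0, -0.2, 0], "delta_rot": [0, 0, 0]},
  {"gripper": 1, "travel": [0, 0, 0], "delta_rot": [0, 0, 0]},
])

```text
time_s: 13.2
tool_pos: [0.5959, 0.0446, 0.144]
eef_rot: [[0.999, -0.045, 0.0], [-0.045, -0.999, 0.0], [0.0, -0.0, -1.0]]
contact_force: [-0.8, 0.2, -2.5]
gripper_width: 0.0168
grasp_force: 68.8
```

apply_moves([
  {"gripper": 1, "travel": [0, -0.2, 0], "delta_rot": [0, 0, 0]},
  {"gripper": 1, "travel": [0, -0.2, 0], "delta_rot": [0, 0, 0]},
  {"gripper": 1, "travel": [0, 0, 0], "delta_rot": [0, 0, 0]},
])

```text
time_s: 13.45
tool_pos: [0.596, 0.048, 0.1437]
eef_rot: [[0.999, -0.045, -0.0], [-0.045, -0.999, -0.001], [-0.0, 0.001, -1.0]]
contact_force: [0.5, -0.5, -3.1]
gripper_width: 0.0167
grasp_force: 68.6
```

apply_moves([
  {"gripper": 1, "travel": [0, -0.2, 0], "delta_rot": [0, 0, 0]},
  {"gripper": 1, "travel": [0, -0.2, 0], "delta_rot": [0, 0, 0]},
  {"gripper": 1, "travel": [0, 0, 0], "delta_rot": [0, 0, 0]},
])

```text
time_s: 13.7
tool_pos: [0.5963, 0.0525, 0.1438]
eef_rot: [[0.999, -0.045, 0.0], [-0.045, -0.999, 0.0], [0.0, -0.0, -1.0]]
contact_force: [1.6, -0.6, -5.3]
gripper_width: 0.0169
grasp_force: 68.6
```

apply_moves([
  {"gripper": 1, "travel": [0, -0.1, 0], "delta_rot": [0, 0, 0]},
  {"gripper": 1, "travel": [0, -0.1, 0], "delta_rot": [0, 0, 0]},
  {"gripper": 1, "travel": [0, 0, 0], "delta_rot": [0, 0, 0]},
])

```text
time_s: 13.95
tool_pos: [0.5964, 0.0546, 0.1439]
eef_rot: [[0.999, -0.045, 0.0], [-0.045, -0.999, 0.0], [0.0, -0.0, -1.0]]
contact_force: [1.2, -0.6, -5.0]
gripper_width: 0.0169
grasp_force: 68.5
```

apply_moves([
  {"gripper": 1, "travel": [0, -0.1, 0], "delta_rot": [0, 0, 0]},
  {"gripper": 1, "travel": [0, -0.1, 0], "delta_rot": [0, 0, 0]},
  {"gripper": 1, "travel": [0, 0, 0], "delta_rot": [0, 0, 0]},
])

```text
time_s: 14.2
tool_pos: [0.5964, 0.0566, 0.1439]
eef_rot: [[0.999, -0.045, 0.0], [-0.045, -0.999, 0.0], [0.0, -0.0, -1.0]]
contact_force: [1.8, 0.1, -5.2]
gripper_width: 0.0172
grasp_force: 68.5
```

apply_moves([
  {"gripper": 1, "travel": [0, -0.1, 0], "delta_rot": [0, 0, 0]},
  {"gripper": 1, "travel": [0, -0.1, 0], "delta_rot": [0, 0, 0]},
  {"gripper": 1, "travel": [0, 0, 0], "delta_rot": [0, 0, 0]},
])

```text
time_s: 14.45
tool_pos: [0.5965, 0.0586, 0.144]
eef_rot: [[0.999, -0.045, 0.0], [-0.045, -0.999, 0.0], [0.0, -0.0, -1.0]]
contact_force: [1.3, -0.5, -5.2]
gripper_width: 0.0173
grasp_force: 68.5
```

apply_moves([
  {"gripper": 1, "travel": [0, -0.1, 0], "delta_rot": [0, 0, 0]},
  {"gripper": 1, "travel": [0, -0.1, 0], "delta_rot": [0, 0, 0]},
  {"gripper": 1, "travel": [0, 0, 0], "delta_rot": [0, 0, 0]},
])

```text
time_s: 14.7
tool_pos: [0.5966, 0.0606, 0.144]
eef_rot: [[0.999, -0.045, 0.0], [-0.045, -0.999, 0.0], [0.0, -0.0, -1.0]]
contact_force: [1.4, -0.9, -4.2]
gripper_width: 0.0165
grasp_force: 68.5
```

apply_moves([
  {"gripper": 1, "travel": [0, -0.1, 0], "delta_rot": [0, 0, 0]},
  {"gripper": 1, "travel": [0, -0.1, 0], "delta_rot": [0, 0, 0]},
  {"gripper": 1, "travel": [0, 0, 0], "delta_rot": [0, 0, 0]},
])

```text
time_s: 14.95
tool_pos: [0.5967, 0.0626, 0.144]
eef_rot: [[0.999, -0.045, 0.0], [-0.045, -0.999, 0.0], [0.0, -0.0, -1.0]]
contact_force: [0.5, -0.4, -5.7]
gripper_width: 0.017
grasp_force: 68.6
```

apply_moves([
  {"gripper": 1, "travel": [0, -0.1, 0], "delta_rot": [0, 0, 0]},
  {"gripper": 1, "travel": [0, 0, 0], "delta_rot": [0, 0, 0]},
])

```text
time_s: 15.12
tool_pos: [0.5967, 0.0635, 0.144]
eef_rot: [[0.999, -0.045, 0.0], [-0.045, -0.999, 0.0], [0.0, -0.0, -1.0]]
contact_force: [1.0, 0.6, -4.7]
gripper_width: 0.0169
grasp_force: 68.6
```

apply_moves([
  {"gripper": 1, "travel": [0, -0.1, 0], "delta_rot": [0, 0, 0]},
  {"gripper": 1, "travel": [0, 0, 0], "delta_rot": [0, 0, 0]},
])

```text
time_s: 15.28
tool_pos: [0.5968, 0.0645, 0.144]
eef_rot: [[0.999, -0.045, 0.0], [-0.045, -0.999, 0.0], [0.0, -0.0, -1.0]]
contact_force: [1.2, -0.7, -5.7]
gripper_width: 0.0168
grasp_force: 68.6
```

apply_moves([
  {"gripper": 1, "travel": [0, -0.1, 0], "delta_rot": [0, 0, 0]},
  {"gripper": 1, "travel": [0, 0, 0], "delta_rot": [0, 0, 0]},
])

```text
time_s: 15.45
tool_pos: [0.5968, 0.0654, 0.144]
eef_rot: [[0.999, -0.045, 0.0], [-0.045, -0.999, 0.0], [0.0, -0.0, -1.0]]
contact_force: [1.6, 1.2, -5.2]
gripper_width: 0.017
grasp_force: 68.6
```

apply_moves([
  {"gripper": 1, "travel": [0, -0.1, 0], "delta_rot": [0, 0, 0]},
  {"gripper": 1, "travel": [0, 0, 0], "delta_rot": [0, 0, 0]},
])

```text
time_s: 15.62
tool_pos: [0.5968, 0.0665, 0.144]
eef_rot: [[0.999, -0.045, -0.0], [-0.045, -0.999, 0.0], [-0.0, -0.0, -1.0]]
contact_force: [1.8, 1.2, -6.1]
gripper_width: 0.0164
grasp_force: 68.6
```

```bash
python3 - <<'E'
from h import *
st()
a=vision.get_image("side")[:,:,::-1];cv2.imwrite("pics/s6.png",a)
E
```

```text
t 15.6167 tcp [0.5968 0.0665 0.144 ] yaw -2.572242312468796 z [-0.      0.0003 -1.    ]
tab in rail mm [117.2903  28.5317 143.9691] F rail [ 1.2801 -1.7393 -6.1147] M [-0.2046 -0.2095 -0.0064] w 0.01642233698796882 68.59062609728426
```

apply_moves([
  {"gripper": 1, "travel": [0, -0.1, 0], "delta_rot": [0, 0, 0]},
  {"gripper": 1, "travel": [0, 0, 0], "delta_rot": [0, 0, 0]},
])

```text
time_s: 15.83
tool_pos: [0.5969, 0.0674, 0.144]
eef_rot: [[0.999, -0.045, 0.0], [-0.045, -0.999, 0.0], [0.0, -0.0, -1.0]]
contact_force: [1.3, 0.5, -5.5]
gripper_width: 0.0168
grasp_force: 68.6
```

apply_moves([
  {"gripper": 1, "travel": [0, -0.1, 0], "delta_rot": [0, 0, 0]},
  {"gripper": 1, "travel": [0, 0, 0], "delta_rot": [0, 0, 0]},
])

```text
time_s: 16.0
tool_pos: [0.5969, 0.0685, 0.144]
eef_rot: [[0.999, -0.045, 0.0], [-0.045, -0.999, 0.0], [-0.0, -0.0, -1.0]]
contact_force: [1.2, 0.6, -4.3]
gripper_width: 0.0167
grasp_force: 68.6
```

apply_moves([
  {"gripper": 1, "travel": [0, -0.1, 0], "delta_rot": [0, 0, 0]},
  {"gripper": 1, "travel": [0, 0, 0], "delta_rot": [0, 0, 0]},
])

```text
time_s: 16.17
tool_pos: [0.597, 0.0695, 0.144]
eef_rot: [[0.999, -0.045, 0.0], [-0.045, -0.999, 0.0], [-0.0, -0.0, -1.0]]
contact_force: [0.2, 0.7, -5.1]
gripper_width: 0.0169
grasp_force: 68.6
```

apply_moves([
  {"gripper": 1, "travel": [0, -0.1, 0], "delta_rot": [0, 0, 0]},
  {"gripper": 1, "travel": [0, 0, 0], "delta_rot": [0, 0, 0]},
])

```text
time_s: 16.33
tool_pos: [0.597, 0.0705, 0.144]
eef_rot: [[0.999, -0.045, -0.0], [-0.045, -0.999, 0.0], [-0.0, -0.0, -1.0]]
contact_force: [1.2, 1.4, -4.5]
gripper_width: 0.0166
grasp_force: 68.6
```

apply_moves([
  {"gripper": 1, "travel": [0, -0.1, 0], "delta_rot": [0, 0, 0]},
  {"gripper": 1, "travel": [0, 0, 0], "delta_rot": [0, 0, 0]},
])

```text
time_s: 16.5
tool_pos: [0.597, 0.071, 0.144]
eef_rot: [[0.999, -0.045, -0.0], [-0.045, -0.999, -0.001], [-0.0, 0.001, -1.0]]
contact_force: [1.8, 0.6, -5.1]
gripper_width: 0.0173
grasp_force: 68.6
```

apply_moves([
  {"gripper": 1, "travel": [0, -0.05, 0], "delta_rot": [0, 0, 0]},
  {"gripper": 1, "travel": [0, 0, 0], "delta_rot": [0, 0, 0]},
])

```text
time_s: 16.67
tool_pos: [0.597, 0.0713, 0.1439]
eef_rot: [[0.999, -0.045, -0.0], [-0.045, -0.999, -0.001], [-0.0, 0.001, -1.0]]
contact_force: [1.5, -1.3, -4.1]
gripper_width: 0.0168
grasp_force: 68.7
```

apply_moves([
  {"gripper": 1, "travel": [0, -0.05, 0], "delta_rot": [0, 0, 0]},
  {"gripper": 1, "travel": [0, 0, 0], "delta_rot": [0, 0, 0]},
])

```text
time_s: 16.83
tool_pos: [0.5971, 0.0717, 0.1439]
eef_rot: [[0.999, -0.045, -0.0], [-0.045, -0.999, -0.001], [-0.0, 0.001, -1.0]]
contact_force: [1.7, -2.1, -4.5]
gripper_width: 0.017
grasp_force: 68.7
```

apply_moves([
  {"gripper": 1, "travel": [0, -0.05, 0], "delta_rot": [0, 0, 0]},
  {"gripper": 1, "travel": [0, 0, 0], "delta_rot": [0, 0, 0]},
])

```text
time_s: 17.0
tool_pos: [0.5971, 0.0722, 0.144]
eef_rot: [[0.999, -0.045, -0.0], [-0.045, -0.999, -0.001], [-0.0, 0.001, -1.0]]
contact_force: [1.6, -2.9, -4.4]
gripper_width: 0.0168
grasp_force: 68.7
```

apply_moves([
  {"gripper": 1, "travel": [0, -0.05, 0], "delta_rot": [0, 0, 0]},
  {"gripper": 1, "travel": [0, 0, 0], "delta_rot": [0, 0, 0]},
])

```text
time_s: 17.17
tool_pos: [0.5971, 0.0727, 0.1441]
eef_rot: [[0.999, -0.045, -0.0], [-0.045, -0.999, -0.001], [-0.0, 0.001, -1.0]]
contact_force: [0.8, -3.1, -4.1]
gripper_width: 0.0165
grasp_force: 68.8
```

apply_moves([
  {"gripper": 1, "travel": [0, -0.05, 0], "delta_rot": [0, 0, 0]},
  {"gripper": 1, "travel": [0, 0, 0], "delta_rot": [0, 0, 0]},
])

```text
time_s: 17.33
tool_pos: [0.5972, 0.0732, 0.1441]
eef_rot: [[0.999, -0.045, -0.0], [-0.045, -0.999, -0.001], [-0.0, 0.001, -1.0]]
contact_force: [1.2, -3.7, -3.3]
gripper_width: 0.0167
grasp_force: 68.8
```

apply_moves([
  {"gripper": 1, "travel": [0, -0.05, 0], "delta_rot": [0, 0, 0]},
  {"gripper": 1, "travel": [0, 0, 0], "delta_rot": [0, 0, 0]},
])

```text
time_s: 17.5
tool_pos: [0.5971, 0.0737, 0.1441]
eef_rot: [[0.999, -0.045, -0.0], [-0.045, -0.999, -0.001], [-0.0, 0.001, -1.0]]
contact_force: [-0.2, -4.5, -2.7]
gripper_width: 0.0167
grasp_force: 68.9
```

The push has built up steadily past the click (buffer and hollow flank). I'll back off to where the net push is about zero, then read the forces.

apply_moves([
  {"gripper": 1, "travel": [0, 0.1, 0], "delta_rot": [0, 0, 0]},
  {"gripper": 1, "travel": [0, 0.1, 0], "delta_rot": [0, 0, 0]},
  {"gripper": 1, "travel": [0, 0, 0], "delta_rot": [0, 0, 0]},
])

```text
time_s: 17.75
tool_pos: [0.5971, 0.0725, 0.1439]
eef_rot: [[0.999, -0.045, -0.0], [-0.045, -0.999, 0.001], [-0.0, -0.001, -1.0]]
contact_force: [0.8, -3.0, -5.0]
gripper_width: 0.0169
grasp_force: 68.8
```

apply_moves([
  {"gripper": 1, "travel": [0, 0.1, 0], "delta_rot": [0, 0, 0]},
  {"gripper": 1, "travel": [0, 0, 0], "delta_rot": [0, 0, 0]},
])

```text
time_s: 17.92
tool_pos: [0.597, 0.0718, 0.1438]
eef_rot: [[0.999, -0.045, 0.0], [-0.045, -0.999, 0.001], [-0.0, -0.001, -1.0]]
contact_force: [1.6, -1.5, -4.9]
gripper_width: 0.017
grasp_force: 68.7
```

```bash
python3 - <<'E'
from h import *
st()
def blob(f):
    im=cv2.cvtColor(cv2.imread(f),cv2.COLOR_BGR2HSV) if isinstance(f,str) else cv2.cvtColor(f,cv2.COLOR_RGB2HSV)
    w=im[150:180,235:262,2].astype(float); m=w<35
    return np.argwhere(m).mean(0)+[150,235], m.sum()
a=vision.get_image("side");cv2.imwrite("pics/s7.png",a[:,:,::-1])
for f in("pics/side0.png","pics/s5.png","pics/s6.png","pics/s7.png"): print(f,blob(f))
c=np.hstack([cv2.resize(cv2.imread(f)[150:180,235:265],None,fx=13,fy=13) for f in("pics/s5.png","pics/s7.png")])
cv2.imwrite("pics/k.png",c)
E
```

```text
t 17.9167 tcp [0.597  0.0718 0.1438] yaw -2.5875932144148495 z [ 0.      0.0012 -1.    ]
tab in rail mm [122.6226  28.5544 143.8407] F rail [-1.4083 -1.6233 -4.9243] M [-0.029   0.43    0.0212] w 0.01701994357499949 68.74614000320435
pics/side0.png (array([161.1 , 250.15]), np.int64(20))
pics/s5.png (array([160.2647, 251.9118]), np.int64(34))
pics/s6.png (array([155.1136, 252.2955]), np.int64(132))
pics/s7.png (array([154.9137, 250.9424]), np.int64(139))
```

apply_moves([
  {"gripper": 1, "travel": [0, 0.05, 0.04], "delta_rot": [0, 0, 0]},
  {"gripper": 1, "travel": [0, 0, 0], "delta_rot": [0, 0, 0]},
  {"gripper": 1, "travel": [0, 0, 0], "delta_rot": [0, 0, 0]},
])

```text
time_s: 18.22
tool_pos: [0.5971, 0.0714, 0.1439]
eef_rot: [[0.999, -0.045, 0.0], [-0.045, -0.999, 0.001], [0.0, -0.001, -1.0]]
contact_force: [0.3, 0.2, -3.1]
gripper_width: 0.0165
grasp_force: 69.0
```

apply_moves([
  {"gripper": 1, "travel": [0, 0, 0], "delta_rot": [0, 0, 0]},
  {"gripper": 1, "travel": [0, 0, 0], "delta_rot": [0, 0, 0]},
  {"gripper": 1, "travel": [0, 0, 0], "delta_rot": [0, 0, 0]},
  {"gripper": 0.3, "travel": [0, 0, 0], "delta_rot": [0, 0, 0]},
  {"gripper": 0.1, "travel": [0, 0, 0], "delta_rot": [0, 0, 0]},
  {"gripper": -0.1, "travel": [0, 0, 0], "delta_rot": [0, 0, 0]},
  {"gripper": -0.3, "travel": [0, 0, 0], "delta_rot": [0, 0, 0]},
  {"gripper": -0.3, "travel": [0, 0, 0], "delta_rot": [0, 0, 0]},
], squeeze=20)

```text
time_s: 18.88
tool_pos: [0.5974, 0.0707, 0.144]
eef_rot: [[0.999, -0.045, 0.001], [-0.045, -0.999, 0.0], [0.001, -0.0, -1.0]]
contact_force: [0.1, -0.4, 0.0]
gripper_width: 0.0558
grasp_force: 0.0
```

```bash
python3 - <<'E'
from h import *
st()
a=vision.get_image("side");cv2.imwrite("pics/s8.png",a[:,:,::-1])
for f in("pics/s7.png","pics/s8.png"):
    h=cv2.cvtColor(cv2.imread(f),cv2.COLOR_BGR2HSV)[165:200,220:275];m=cv2.inRange(h,(0,150,60),(14,255,255));print(np.argwhere(m).mean(0),m.sum()/255)
E
```

```text
t 18.8833 tcp [0.5974 0.0707 0.144 ] yaw -2.576335257416237 z [ 0.0009  0.     -1.    ]
tab in rail mm [121.5227  28.1089 144.0005] F rail [-0.3975 -0.0937  0.0238] M [ 0.0308 -0.0195  0.05  ] w 0.055765500698313736 0.0
[20.1154 28.7308] 26.0
[20.1154 28.7308] 26.0
```

Hanger did not shift on release. Now straight up.

apply_moves([
  {"gripper": -0.3, "travel": [0, 0, -1], "delta_rot": [0, 0, 0]},
  {"gripper": -0.3, "travel": [0, 0, -2], "delta_rot": [0, 0, 0]},
  {"gripper": -0.3, "travel": [0, 0, -2.5], "delta_rot": [0, 0, 0]},
  {"gripper": -0.3, "travel": [0, 0, -2.5], "delta_rot": [0, 0, 0]},
  {"gripper": -0.3, "travel": [0, 0, -2], "delta_rot": [0, 0, 0]},
  {"gripper": -0.3, "travel": [-2, 0, 0], "delta_rot": [0, 0, 0]},
  {"gripper": -0.3, "travel": [-3, 0, 0], "delta_rot": [0, 0, 0]},
  {"gripper": -0.3, "travel": [-3, 0, 0], "delta_rot": [0, 0, 0]},
  {"gripper": -0.3, "travel": [0, 0, 0], "delta_rot": [0, 0, 0]},
  {"gripper": -0.3, "travel": [0, 0, 0], "delta_rot": [0, 0, 0]},
])

```text
time_s: 19.77
tool_pos: [0.5162, 0.0744, 0.2443]
eef_rot: [[0.999, -0.044, 0.001], [-0.044, -0.999, 0.0], [0.001, -0.0, -1.0]]
contact_force: [0.8, 0.5, 0.1]
gripper_width: 0.0558
grasp_force: 0.0
```

```bash
python3 - <<'E'
from h import *
st()
a=vision.get_image("side")[:,:,::-1];cv2.imwrite("pics/s9.png",a)
h=cv2.cvtColor(a,cv2.COLOR_BGR2HSV)[165:200,220:275];m=cv2.inRange(h,(0,150,60),(14,255,255));print(np.argwhere(m).mean(0),m.sum()/255)
f=lambda c:cv2.resize(c,(400,400),interpolation=cv2.INTER_CUBIC)
b=cv2.imread("pics/side0.png")
cv2.imwrite("pics/b9.png",np.hstack([f(a[130:210,205:285]),f(b[130:210,205:285])]))
E
```

```text
t 19.7667 tcp [0.5162 0.0744 0.2443] yaw -2.5496940231926097 z [ 0.001  0.    -1.   ]
tab in rail mm [121.5779 109.4748 244.3424] F rail [ 0.5331 -0.7587  0.1352] M [-0.0305  0.0273 -0.0169] w 0.05580669287430422 0.0
[20.08 28.92] 25.0
```

View pics/b9.png

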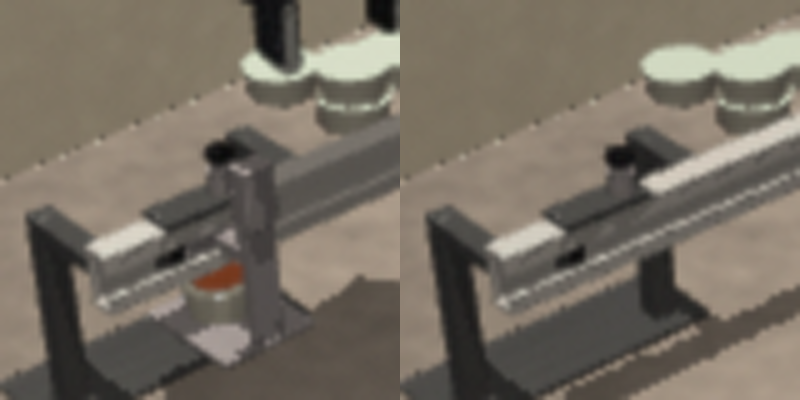

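The hanger hangs upright in the rail with the tab clear. The knob sits about 1 px (about 2 mm) higher than when empty: (220,152) against (220,157) in the crops. I'll measure that lift quickly.

```bash
python3 - <<'E'
from h import *
a=cv2.imread("pics/side0.png",0).astype(np.float32);b=cv2.imread("pics/s9.png",0).astype(np.float32)
for w in((156,166,243,255),(155,168,242,256)):
    c=lambda i:(lambda q:[(q.sum(1)@np.arange(w[0],w[1]))/q.sum(),(q.sum(0)@np.arange(w[2],w[3]))/q.sum()])(np.clip(70-i[w[0]:w[1],w[2]:w[3]],0,None))
    print(c(a),c(b))
p=[[.6255,.070,z] for z in(.170,.172,.175)];print(proj("side",p))
E
```

```text
[np.float64(161.00483675937122), np.float64(250.39359129383314)] [np.float64(160.124613003096), np.float64(249.59597523219813)]
[np.float64(161.0803123257111), np.float64(250.73061907417735)] [np.float64(160.13323124042878), np.float64(249.64624808575803)]
[[248.40549212 160.89558591]
 [248.34550834 160.25631527]
 [248.25531378 159.29511454]]
```

```bash
python3 -c "
from workcell import ctrl
print(ctrl.sign_off())"
```

```text
the job is handed in; nothing more can be done
None
```

The middle-sized hanger hangs upright about 122 mm into the rail and has met the buffer. The catch knob sits about 2–3 mm up, which fits the hollow. The gripper is clear and the job is handed in; no verdict was returned.

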